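# Sort the sample ware into its trays

### The job

Sort the four pieces of ware on the bench riser into the trays shaped for them: one vial into each bay of the two-bay tray, the square sample cell into the square tray and the small beaker into the round tray. Set each one down gently, without letting it drop, so that it stands upright on the floor of its tray, and leave the timer, the log book and the tweezers lying where they are.

Things in the scene. Friction and masses are not known exactly. Their poses are not given: they have to be found in the camera images.
- vial_a_center (a point): Centre of a small white screw-cap vial with a black cap, a round upright bottle 22 mm across and 46 mm tall, about 14 g, loose on the riser; the point lies half-way up (23 mm above its underside), z along its axis. Which of the two vials goes in which bay does not matter. The riser is a fixed dark metal table on legs whose flat top, 130 mm above the worktop, carries everything listed here.
- vial_b_center (a point): Centre of the second vial: the same white vial, 22 mm across and 46 mm tall, about 14 g, with a white cap; the point lies half-way up (23 mm above its underside).
- cell_center (a point): Centre of the clear square sample cell, an open-topped box 46 x 46 mm and 56 mm tall with 2 mm walls, about 85 g, loose on the riser; the point lies half-way up (28 mm above its underside), x and y point at its side faces, z up. Grip it across two opposite faces.
- beaker_center (a point): Centre of the small translucent plastic beaker, a round open cup 56 mm tall, about 41 mm across the body at half height and 44 x 47 mm over the rim and spout, about 18 g, loose on the riser; the point lies half-way up (28 mm above its underside). Its width may be gripped in any direction.
- vial_tray: Plain grey two-bay tray, fixed to the riser, 92 x 46 mm outside, its long side along its x axis; origin at the centre of its underside, on the riser top. Floor 4 mm thick, lips 4 mm thick and 10 mm high over the riser; a 4 mm divider of the same height across the middle makes two bays of 40 x 38 mm inside, their centres at x = +22 mm and x = -22 mm.
- cell_tray: Plain grey square tray, fixed to the riser, 72 x 72 mm outside and 64 x 64 mm inside, floor 4 mm thick, lips 10 mm high over the riser; origin at the centre of its underside, x and y along its sides.
- beaker_tray: Plain grey round tray, fixed to the riser, 74 mm across outside and 66 mm inside, floor 4 mm thick, rim 10 mm high over the riser; origin at the centre of its underside.
- timer: Bystander: flat white countdown timer, 62 x 62 x 18 mm, loose on the riser; origin at the centre of its underside.
- log_book: Bystander: closed blue log book lying flat, 106 x 76 x 10 mm, loose on the riser; origin at the centre of its underside.
- tweezers: Bystander: tweezers lying flat, 15 x 122 x 9 mm, long along their y axis, loose on the riser; origin at the centre of the underside.
There are look-alikes about, which are no part of the job. What is shaped like the part that bears beaker_center but black or green is not meant.

How it is judged (in metres and radians):
At the end, for the whole second after the job is handed in: One vial in each bay of the two-bay tray (within 12 mm of the bay's centre each way), the cell in the square and the beaker in the round tray (within 14 mm of its centre); all upright (0.1 rad), on the tray floor (3 mm), at rest; timer, log book, tweezers within 20 mm of their start (angle between each of vial_a_center, vial_b_center, cell_center, beaker_center's own z axis and vertical below 0.1 rad and linear speed of each of vial_a, vial_b, cell, beaker below 0.02 m/s and z of vial_a_center in the frame of vial_tray between 0.024 and 0.031 m and z of vial_b_center in the frame of vial_tray between 0.024 and 0.031 m and ((x of vial_a_center in the frame of vial_tray between 0.01 and 0.036 m and y of vial_a_center in the frame of vial_tray between -0.012 and 0.012 m and x of vial_b_center in the frame of vial_tray between -0.036 and -0.01 m and y of vial_b_center in the frame of vial_tray between -0.012 and 0.012 m) or (x of vial_a_center in the frame of vial_tray between -0.036 and -0.01 m and y of vial_a_center in the frame of vial_tray between -0.012 and 0.012 m and x of vial_b_center in the frame of vial_tray between 0.01 and 0.036 m and y of vial_b_center in the frame of vial_tray between -0.012 and 0.012 m)) and z of cell_center in the frame of cell_tray between 0.029 and 0.036 m and horizontal distance between cell_center and cell_tray below 0.014 m and z of beaker_center in the frame of beaker_tray between 0.029 and 0.036 m and horizontal distance between beaker_center and beaker_tray below 0.014 m and distance of each of timer, log_book, tweezers from where it was at the start of the episode below 0.02 m); the robot touches nothing.
It fails at once if the black-capped vial was dropped or flung (moving faster than 0.8 m/s out of the fingers, a fall of more than about 30 mm) (contact force between the fingers and vial_a below 0.05 N and linear speed of vial_a above 0.8 m/s).
It fails at once if the white-capped vial was dropped or flung (moving faster than 0.8 m/s out of the fingers, a fall of more than about 30 mm) (contact force between the fingers and vial_b below 0.05 N and linear speed of vial_b above 0.8 m/s).
It fails at once if the cell was dropped or flung (moving faster than 0.8 m/s out of the fingers, a fall of more than about 30 mm) (contact force between the fingers and cell below 0.05 N and linear speed of cell above 0.8 m/s).
It fails at once if the beaker was dropped or flung (moving faster than 0.8 m/s out of the fingers, a fall of more than about 30 mm) (contact force between the fingers and beaker below 0.05 N and linear speed of beaker above 0.8 m/s).
It fails at once if a bystander (timer, log book or tweezers) was moved more than 20 mm (distance of any of timer, log_book, tweezers from where it was at the start of the episode above 0.02 m).
It also fails if it takes over 109 s, if anything falls off the work surface, if the arm or the gripper's body presses on something with over 40 N, if the wrist force passes 120 N, or if a joint passes its speed limit or range.

### The arm

A 6-joint arm with a two-finger parallel gripper is mounted at the origin on a cart in front of the work surface, level with it; the furniture and walls round the work are solid. World frame = base frame: x ahead of the robot, y to its left, z up, the work surface at z = 0. Lengths are in mm, angles in degrees, forces in N, time in s.
With the tool pointing down it reaches from about 300 to 850 mm from the base axis. Payload 4.2 kg.
Tool frame: the origin (TCP) lies on the centre line of the jaws, within the pads' length; the fingertips stand 14 mm ahead of it and the grasp point (between the pads) lies 5 mm behind it; z points along the fingers, y is the line along which they close (so a half turn about z gives the same grasp; the last joint's range is limited). The gripper opens to 91 mm and grips with 3 to 60 N. Pads are 32 mm wide; open, the fingers measure 118 mm over their backs; the gripper's body (76 mm by 178 mm) begins 60 mm behind the grasp point.
Start: joints at [-78.037, 18.312, 89.639, -0, 72.044, -1.146], TCP at [130.418, -560.033, 191.376] pointing down, gripper open.
Joint ranges: [-177.97, 177.97], [-48.28, 115.42], [12.27, 149.76], [-77.06, 257.06], [2.81, 150.46], [-146.56, 146.56]. Speed limits (degrees/s): [147.25, 147.25, 180, 180, 180, 180].

### API

Orientations are given as [roll, pitch, yaw] about the fixed x, y, z axes, in that order (R = Rz(yaw) Ry(pitch) Rx(roll)).
In Python, from workcell import env gives the robot as it stands.
- The arm moves only by the tool arm_command, never from a script. Its argument "motion" is a list of rows, each an object with "offset": the shift along the tool's x, y, z in m, a list of three; "spin": the turn about the tool's z in rad. In form: [{"offset": [tx, ty, tz], "spin": spin}, ...]. A call has 1 to 5 rows; each row shifts and turns the commanded pose from where the row before left it, along the tool's axes as they then stand; what a row does not reach is not made up. A row lasts 1/8 s, in which the tool goes at most 62.5 mm and 10.7 degrees, less where a joint would pass 70% of its speed; a pose out of reach is approached as far as the arm can. A call with a gripper value outside its range is refused whole. "jaw" is the finger opening in m, from 0 to 0.0912, set as the call begins (left out, the last holds). The fingers move at their own pace and stop on an object; "newtons" is the grip in N (left out, the last holds). Time passes only in rows, so rows that do not move let the fingers close. It gives the time, the measured TCP pose, the force, the opening and the grip force at its end, in the units of the state.
- env.state(): the state, without advancing time (a new reading comes with each control period).
- env.grab_frame(name): name is "scene" or "top" or "wrist"; returns (picture, depth): 480x640x3 uint8, blue, green, red; 480x640 float32, mm along the optical axis (not along the pixel's ray), 0 where there is no reading.
- env.camera_model(name): a dict with "fx", "fy", "cx", "cy" (pixels), "eye" and "rotation" of the camera in the world; the wrist camera has in their place "hand_eye" (4x4, takes a point from camera to tool coordinates, whose origin is the TCP and whose axes are the flange's). Camera axes: x right, y down, z forward; pixel columns grow to the right and rows downward; lengths in mm; the calibration is good to about 2 mm. A picture is of the moment at which its call begins: read the wrist's pose just before it. camera_model takes no time and is no camera call.
- env.job_done(): hands the job in; it is judged then, once.
Trained networks look in the newest picture that a camera, given by its name, has taken for a name from the list of things; names that differ only in an ending like _2 or _b are one class to them, and where a whole thing is asked for, a point or a joint stands for the part that bears it (a point fixed in the world has none). Each returns a list of dicts, best first, with "score" (0 to 1); they miss things now and then, are a little off and sometimes report something else, mostly with a low value. They report only what shows in the picture. A call takes as long as a camera call. They do not tell look-alikes from the thing itself.
- env.boxes_of(camera, target): "bbox" ([left, top, right, bottom] in pixels, round what is visible of it).
- env.pinpoint(camera, target): "location" ([column, row] in pixels: a listed point, or the origin of a listed thing).
The state is a dict: "time_s": time; "qpos": joint angles; "qvel": joint speeds; "effort": joint torques, N m; "ee_pos": TCP position; "ee_rot": TCP orientation; "force": force on the tool from outside, world axes, zero at the start; "torque": the same for the moment, N m; "gripper_width": finger opening in mm; "gripper_force": force on a finger pad.
Only numpy, scipy, OpenCV 4.12 (cv2) and the standard library are available. Lean on these libraries where they do the work, as an engineer would, in place of code of your own. Each camera call takes 0.05 s, during which the arm holds its last target. There are 200 camera calls.

## Working session

There is one attempt and no reset: what is moved stays moved. The work goes in short steps, Python scripts to look and compute and a tool call to move; the robot and the scene stay as the last step left them, time stands still between calls to the robot, and variables do not carry over. Pictures are saved under pics/ and viewed, at most 14 in all, crops included, and the job is handed in when it is done.

Besides the shell and the picture viewer there is one more tool, called after "Call:" as a command line: name --argument value ..., lists and objects as JSON in quotes. arm_command: Moves the arm, as the interface text tells. Its arguments: {"type":"object","properties":{"motion":{"type":"array"},"jaw":{"type":"number"},"newtons":{"type":"number"}},"required":["motion"]}

```bash
mkdir -p pics; ls; cat > h.py <<'E'
from workcell import env
import numpy as np, cv2
from scipy.spatial.transform import Rotation as R
def cam(n):
    m=env.camera_model(n)
    if 'eye' in m: return m,np.array(m['rotation'],float).reshape(3,3),np.array(m['eye'],float)
    s=env.state(); T=np.eye(4); T[:3,:3]=R.from_euler('xyz',s['ee_rot'],degrees=True).as_matrix(); T[:3,3]=s['ee_pos']
    M=T@np.array(m['hand_eye']); return m,M[:3,:3],M[:3,3]
def ray(c,px):
    m,r,e=c; return r@np.array([(px[0]-m['cx'])/m['fx'],(px[1]-m['cy'])/m['fy'],1.]),e
def atz(c,px,z):
    d,e=ray(c,px); return e+d*(z-e[2])/d[2]
def cloud(c,D):
    m,r,e=c; v,u=np.mgrid[:480,:640]
    P=np.stack([(u-m['cx'])/m['fx']*D,(v-m['cy'])/m['fy']*D,D],-1)
    return P@r.T+e
E
python3 - <<'E'
from h import *
print(env.state())
for n in ['scene','top']:
    c=cam(n); I,D=env.grab_frame(n); cv2.imwrite(f'pics/{n}0.png',I); np.save(f'{n}0.npy',D)
    print(n,c[2],c[1].round(3).tolist(),c[0]['fx'])
    for t,z in [('vial_a_center',153),('vial_b_center',153),('cell_center',158),('beaker_center',158),('vial_tray',130),('cell_tray',130),('beaker_tray',130),('timer',130),('log_book',130),('tweezers',130)]:
        for q in env.pinpoint(n,t)[:5]: print(t,round(q['score'],2),np.round(q['location']),atz(c,q['location'],z).round(1))
E
```

```text
pics
{'time_s': 0.0, 'qpos': array([-7.80363698e+01,  1.83510683e+01,  8.97075888e+01, -5.90104661e-04,
        7.20433568e+01, -1.14450176e+00]), 'qvel': array([ 0.07321223, -0.00995921, -0.03486112, -0.03686165, -0.01197552,
       -0.0201222 ]), 'effort': array([ 4.06133331e-03, -4.12456441e+01, -2.31970203e+01,  7.28143123e-02,
        4.56315349e-02, -1.39089866e-04]), 'ee_pos': array([ 130.30012789, -559.47233625,  190.51804623]), 'ee_rot': array([-1.79897995e+02, -1.47670224e-03,  1.31083130e+01]), 'force': array([ 0.00430235, -0.67865474, -0.35345276]), 'torque': array([ 0.00453563, -0.03348371,  0.05081285]), 'gripper_force': 0.0, 'gripper_width': 91.28315343581374}Traceback (most recent call last):
  File "<stdin>", line 4, in <module>
  File "h.py", line 6, in cam
    if 'eye' in m: return m,np.array(m['rotation'],float).reshape(3,3),np.array(m['eye'],float)
                            ~~~~~~~~~~~~~~~~~~~~~~~~~~~~~~~~~~~~~^^^^^
ValueError: cannot reshape array of size 3 into shape (3,3)
```

```bash
sed -i "s/np.array(m\['rotation'\],float).reshape(3,3)/R.from_euler('xyz',m['rotation'],degrees=True).as_matrix()/" h.py
cat > look.py <<'E'
from h import *
for n in ['scene','top']:
    c=cam(n); I,D=env.grab_frame(n); cv2.imwrite(f'pics/{n}0.png',I); np.save(f'{n}0.npy',D)
    print(n,c[2],c[0]['rotation'],c[0]['fx'])
    for t,z in [('vial_a_center',153),('vial_b_center',153),('cell_center',158),('beaker_center',158),('vial_tray',130),('cell_tray',130),('beaker_tray',130),('timer',130),('log_book',130),('tweezers',130)]:
        for q in env.pinpoint(n,t)[:5]: print(t,round(q['score'],2),np.round(q['location']),atz(c,q['location'],z).round(1))
E
python3 look.py
```

```text
scene [-318.46638911  744.49930884  595.75039874] [-117.65843984    0.71563925 -117.22621656] 500.03635499492015
vial_a_center 0.47 [273. 222.] [552.2 423.2 153. ]
vial_b_center 0.52 [338. 232.] [446.7 328.8 153. ]
cell_center 0.69 [309. 244.] [422.5 403.8 158. ]
beaker_center 0.74 [395. 219.] [433.7 204.1 158. ]
beaker_center 0.61 [362. 222.] [457.  268.1 158. ]
cell_tray 0.94 [358. 262.] [363.3 331.6 130. ]
beaker_tray 0.85 [261. 254.] [479.1 478.8 130. ]
beaker_tray 0.3 [312. 217.] [579.8 320.7 130. ]
timer 0.93 [303. 287.] [334.7 456.8 130. ]
log_book 0.97 [209. 231.] [619.4 539.3 130. ]
tweezers 0.42 [232. 277.] [425.  552.9 130. ]
top [ 390.64464116  306.82967463 1184.49948901] [-174.01958023    0.91392596  -89.41697155] 456.87589226750566
vial_a_center 0.68 [276. 212.] [560.7 416.  153. ]
vial_b_center 0.75 [278. 269.] [432.1 409.  153. ]
vial_b_center 0.59 [313. 264.] [444.4 329.2 153. ]
cell_center 0.85 [279. 274.] [420.3 405.6 158. ]
cell_center 0.55 [312. 298.] [366.7 331.1 158. ]
cell_center 0.18 [318. 191.] [608.9 320.1 158. ]
beaker_center 0.79 [393. 168.] [664.6 148.8 158. ]
beaker_center 0.73 [428. 183.] [629.4  68.1 158. ]
beaker_center 0.53 [305. 229.] [521.2 348.  158. ]
vial_tray 0.73 [317. 194.] [608.4 321.6 130. ]
vial_tray 0.42 [255. 241.] [496.1 464.6 130. ]
cell_tray 0.74 [312. 299.] [364.2 332.7 130. ]
cell_tray 0.69 [279. 273.] [423.1 407.9 130. ]
beaker_tray 0.63 [256. 241.] [496.6 463.9 130. ]
timer 0.68 [256. 310.] [338.6 459.3 130. ]
timer 0.5 [304. 232.] [518.4 352.1 130. ]
log_book 0.84 [228. 188.] [621.6 532.3 130. ]
tweezers 0.67 [220. 269.] [430.3 546.1 130. ]
```

View pics/scene0.png

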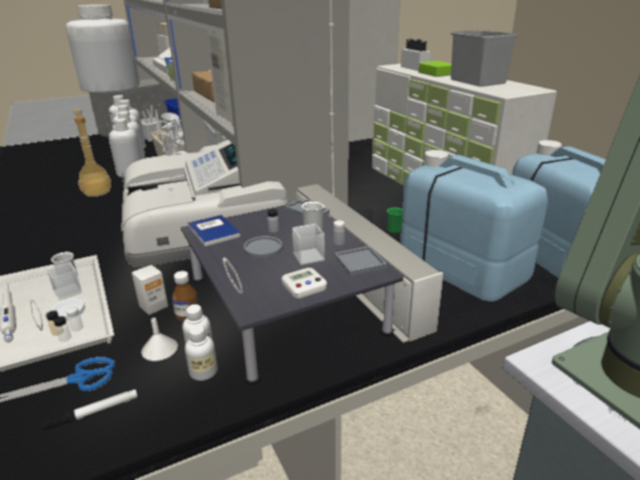

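View pics/top0.png

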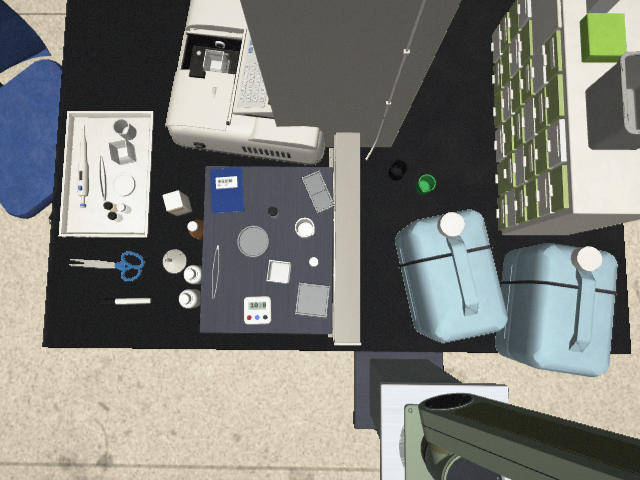

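```bash
python3 - <<'E'
from h import *
D=np.load('top0.npy'); c=cam('top'); P=cloud(c,D); ok=D>0
x,y,z=P[...,0],P[...,1],P[...,2]
g=np.zeros((24,26),int)
for i in range(24):
    for j in range(26):
        m=ok&(x>=260+i*25)&(x<285+i*25)&(y>=50+j*25)&(y<75+j*25); g[i,j]=z[m].max() if m.any() else -1
print('y    ',*['%4d'%(50+j*25) for j in range(26)])
for i in range(24): print(260+i*25,*['%4d'%v for v in g[i]])
E
```

```text
y       50   75  100  125  150  175  200  225  250  275  300  325  350  375  400  425  450  475  500  525  550  575  600  625  650  675
260  210    5    9    4    7    5  134  135  134  130    6    4    5    5    5    5    9    4    4    5    4    5    5    6    5    4
285  224  213    5    6    5    5  130  133  132  134  135  134  134  133  135  145  145  145  135  135  134  133    4    6    5    5
310  227  219    5    6    7    5  131  132  132  141  142  142  143  134  149  151  152  151  137  134  135  134    3    5    5    6
335  227  222    6    6    6    4  132  132  133  143  139  138  143  134  134  149  150  149  134  134  134  135   69   97   66    5
360  228  223   66    5    6    5  128  132  133  143  138  138  141  134  134  149  149  147  134  135  137  133   72   96   89    6
385  228  225  203    6    5    6  132  132  132  142  143  143  142  188  187  185  137  136  134  139  138  137   73   76    5    5
410  229  226  214    6    6    5  129  133  133  134  134  134  135  189  167  190  134  135  134  141  142  137   94   94   59   14
435  232  232  228    5   
[... 1551 characters left out ...]
   42    6    6    5    5    6
735    6    4    5    4    5  631  130  133  133  130  152  159  162  161  159  158  154  144  141  148  151  137  133  129  124   84
760    4    6    7  624  627  629  624  625  625  624  624  625  625  624  626  189  155  145  147  151  150  148  150  145  139  131
785    4    3    6   -1   -1   -1   -1   -1   -1   -1   -1   -1   -1   -1   -1  195  184  177  165  150  151  150  149  145  141  131
810    6    5    0   -1   -1   -1   -1   -1   -1   -1   -1   -1   -1   -1   -1  193  187  175  167  150  152  150  148  144  140  128
835    4    4   -1   -1   -1   -1   -1   -1   -1   -1   -1   -1   -1   -1   -1  187  184  174  164  150  151  149  148  143  138  124
```

```bash
cat > plan.py <<'E'
import sys; from h import *
# usage: plan.py "x,y,z,yaw[,n]" ... 
s=env.state(); p=np.array(s['ee_pos']); yaw=s['ee_rot'][2]
print('t',round(s['time_s'],2),'at',p.round(1),np.round(s['ee_rot'],2),'w',round(s['gripper_width'],1))
if len(sys.argv)>1 and sys.argv[1].startswith('from='):
    v=[float(a) for a in sys.argv[1][5:].split(',')]; p=np.array(v[:3]); yaw=v[3]; del sys.argv[1]
for a in sys.argv[1:]:
    v=[float(q) for q in a.split(',')]; t=np.array(v[:3]); dy=(v[3]-yaw+180)%360-180
    n=int(v[4]) if len(v)>4 else int(max(np.ceil(np.linalg.norm(t-p)/58),np.ceil(abs(dy)/10),1))
    print('->',a,n)
    for i in range(n):
        o=R.from_euler('xyz',[180,0,yaw],degrees=True).as_matrix().T@((t-p)/n)/1000
        print('{"offset": %s, "spin": %.3f}'%([round(float(k),4) for k in o],-np.radians(dy/n)),end=', '); yaw+=dy/n
    p=t; print()
E
python3 plan.py 430,-150,420,13.1,10 480,370,400,100,10
```

```text
t 1.1 at [ 130.4 -560.   191.4] [179.99   0.    13.11] w 91.2
-> 430,-150,420,13.1,10 10
{"offset": [0.0385, -0.0331, -0.0229], "spin": 0.000}, {"offset": [0.0385, -0.0331, -0.0229], "spin": 0.000}, {"offset": [0.0385, -0.0331, -0.0229], "spin": 0.000}, {"offset": [0.0385, -0.0331, -0.0229], "spin": 0.000}, {"offset": [0.0385, -0.0331, -0.0229], "spin": 0.000}, {"offset": [0.0385, -0.0331, -0.0229], "spin": 0.000}, {"offset": [0.0385, -0.0331, -0.0229], "spin": 0.000}, {"offset": [0.0385, -0.0331, -0.0229], "spin": 0.000}, {"offset": [0.0385, -0.0331, -0.0229], "spin": 0.000}, {"offset": [0.0385, -0.0331, -0.0229], "spin": 0.000}, 
-> 480,370,400,100,10 10
{"offset": [0.0167, -0.0495, 0.002], "spin": -0.152}, {"offset": [0.0239, -0.0464, 0.002], "spin": -0.152}, {"offset": [0.0307, -0.0423, 0.002], "spin": -0.152}, {"offset": [0.0367, -0.0372, 0.002], "spin": -0.152}, {"offset": [0.0419, -0.0312, 0.002], "spin": -0.152}, {"offset": [0.0461, -0.0245, 0.002], "spin": -0.152}, {"offset": [0.0493, -0.0172, 0.002], "spin": -0.152}, {"offset": [0.0514, -0.0096, 0.002], "spin": -0.152}, {"offset": [0.0522, -0.0017, 0.002], "spin": -0.152}, {"offset": [0.0519, 0.0062, 0.002], "spin": -0.152},
```

Call:
arm_command --motion '[{"offset": [0.0385,-0.033,-0.023],"spin": 0},{"offset": [0.0385,-0.033,-0.023],"spin": 0},{"offset": [0.0385,-0.033,-0.023],"spin": 0},{"offset": [0.0385,-0.033,-0.023],"spin": 0},{"offset": [0.0385,-0.033,-0.023],"spin": 0}]'

```text
time_s: 1.72
ee_pos: [281.2, -354.2, 307.3]
ee_rot: [180.0, -0.0, 13.1]
force: [1.2, -1.0, -0.1]
gripper_width: 91.5
gripper_force: 0.0
```

Call:
arm_command --motion '[{"offset": [0.0385,-0.033,-0.023],"spin": 0},{"offset": [0.0385,-0.033,-0.023],"spin": 0},{"offset": [0.0385,-0.033,-0.023],"spin": 0},{"offset": [0.0385,-0.033,-0.023],"spin": 0},{"offset": [0.0385,-0.033,-0.023],"spin": 0}]'

```text
time_s: 2.35
ee_pos: [431.2, -149.8, 422.3]
ee_rot: [180.0, -0.0, 13.1]
force: [0.6, -0.6, -0.2]
gripper_width: 91.4
gripper_force: 0.0
```

Call:
arm_command --motion '[{"offset": [0.0167,-0.0495,0.002],"spin": -0.152},{"offset": [0.024,-0.0465,0.002],"spin": -0.152},{"offset": [0.031,-0.042,0.002],"spin": -0.152},{"offset": [0.0365,-0.037,0.002],"spin": -0.152},{"offset": [0.042,-0.031,0.002],"spin": -0.152}]'

```text
time_s: 2.98
ee_pos: [455.8, 110.1, 411.4]
ee_rot: [180.0, -0.0, 56.9]
force: [0.4, -0.7, 0.1]
gripper_width: 91.3
gripper_force: 0.0
```

Call:
arm_command --motion '[{"offset": [0.046,-0.0245,0.002],"spin": -0.152},{"offset": [0.0495,-0.017,0.002],"spin": -0.152},{"offset": [0.0515,-0.0095,0.002],"spin": -0.152},{"offset": [0.052,-0.0015,0.002],"spin": -0.152},{"offset": [0.052,0.006,0.002],"spin": -0.152}]'

```text
time_s: 3.6
ee_pos: [480.6, 370.2, 401.3]
ee_rot: [180.0, 0.0, 100.5]
force: [0.5, -0.2, 0.2]
gripper_width: 91.3
gripper_force: 0.0
```

Call:
arm_command --motion '[{"offset": [0,0,0],"spin": 0},{"offset": [0,0,0],"spin": 0}]'

```text
time_s: 3.85
ee_pos: [480.6, 368.1, 401.1]
ee_rot: [-180.0, 0.1, 100.2]
force: [0.0, -0.4, 1.0]
gripper_width: 91.4
gripper_force: 0.0
```

```bash
cat > lookw.py <<'E'
import sys; from h import *
k=sys.argv[1]; n='wrist'
c=cam(n); I,D=env.grab_frame(n); cv2.imwrite(f'pics/w{k}.png',I); np.save(f'w{k}.npy',cloud(c,D)*(D>0)[...,None])
s=env.state(); print(s['time_s'],s['ee_pos'],s['ee_rot'],c[2].round(1),c[0]['fx'],c[1].round(2).tolist())
for t,z in [('vial_a_center',153),('vial_b_center',153),('cell_center',158),('beaker_center',158),('vial_tray',130),('cell_tray',130),('beaker_tray',130)]:
    for q in env.pinpoint(n,t)[:3]: print(t,round(q['score'],2),np.round(q['location']),atz(c,q['location'],z).round(1))
E
python3 lookw.py 1
```

```text
3.9 [480.60355197 367.62326561 401.69645074] [1.79978510e+02 1.99593149e-02 1.00128620e+02] [468.8 433.7 594.8] 392.7385804909188 [[0.98, 0.17, 0.04], [0.18, -0.96, -0.24], [0.0, 0.24, -0.97]]
vial_a_center 0.9 [397. 171.] [564.2 421.7 153. ]
vial_b_center 0.62 [281. 232.] [447.8 330.8 153. ]
cell_center 0.82 [271. 164.] [425.1 404.6 158. ]
beaker_center 0.81 [417. 367.] [642.2 191.5 158. ]
beaker_center 0.69 [345. 229.] [518.7 348.2 158. ]
beaker_center 0.2 [392. 172.] [557.4 420.2 158. ]
vial_tray 0.6 [413. 257.] [611.5 323.1 130. ]
cell_tray 0.96 [212. 214.] [361.9 331.5 130. ]
cell_tray 0.68 [204. 103.] [338.2 456.1 130. ]
beaker_tray 0.6 [344. 119.] [496.  467.2 130. ]
```

View pics/w1.png

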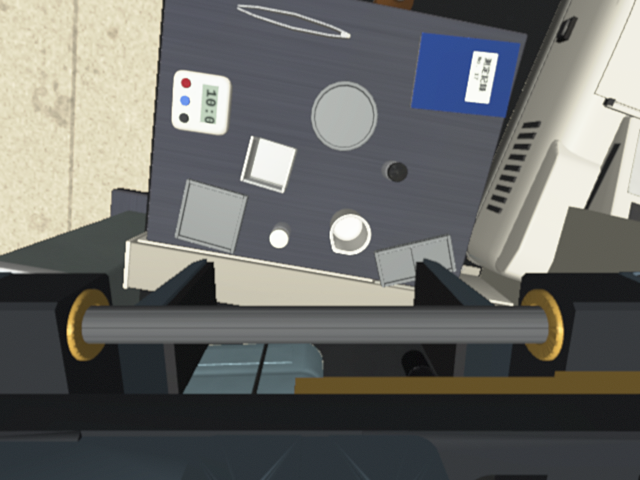

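Wrist view: white-capped vial (279,236), black-capped vial (396,172), cell (269,163), beaker (350,233); trays at (412,260) two-bay, (211,216) square, (344,116) round. Possible mix-ups: for the beaker, the black cup (397,170) and green cup (427,183) in the top view. For the vials, beaker and cell, their twins in the white tray near (120,150), also top view. All of these are off the riser, so the pieces on it are the ones to take. Next I'll measure them from depth and check a close crop.

```bash
python3 - <<'E'
from h import *
A=np.load('w1.npy'); B=cloud(cam('top'),np.load('top0.npy'))
for nm,P in (('w',A),('t',B)):
    x,y,z=P[...,0],P[...,1],P[...,2]
    m=(x>300)&(x<660)&(y>285)&(y<580)
    z0=np.median(z[m&(z>120)&(z<138)]); print(nm,'riser z',z0)
    z=z-z0+130
    for lab,cx,cy,r,lo,hi in [('va',558,418,25,165,200),('vb',445,330,25,165,200),('cell',422,405,40,180,200),('beaker',519,349,36,180,200),('vtray',609,322,58,136.5,150),('ctray',363,332,54,136.5,150),('btray',496,465,45,136.5,150)]:
        k=m&(np.hypot(x-cx,y-cy)<r)&(z>lo)&(z<hi)
        q=np.c_[x[k],y[k]].astype(np.float32)
        if len(q)<5: print(lab,len(q)); continue
        q=np.clip(q,-1e4,1e4); (a,b),s,ang=cv2.minAreaRect(q); (u,v),rr=cv2.minEnclosingCircle(q)
        print(lab,len(q),'rect',round(a,1),round(b,1),np.round(s,1),round(ang,1),'circ',round(u,1),round(v,1),round(rr,1),'zmed',round(float(np.median(z[k])),1))
I=cv2.imread('pics/w1.png')[90:300,150:480]; cv2.imwrite('pics/w1c.png',cv2.resize(I,None,fx=2.4,fy=2.4,interpolation=cv2.INTER_CUBIC))
E
```

```text
w riser z 130.63209427416774
va 325 rect 559.5 420.7 [19.9 20.2] 65.9 circ 559.6 420.7 10.4 zmed 175.6
vb 290 rect 447.3 327.6 [19.8 19.9] 67.3 circ 447.3 327.6 10.4 zmed 175.6
cell 442 rect 424.5 404.6 [46.  45.9] 83.5 circ 424.4 404.4 31.8 zmed 185.6
beaker 403 rect 522.6 348.1 [43.  43.2] 10.6 circ 521.5 346.5 23.5 zmed 185.0
vtray 711 rect 612.6 319.7 [92.5 46.8] 24.0 circ 611.0 322.3 49.6 zmed 139.7
ctray 869 rect 362.4 329.8 [72.5 72.3] 84.2 circ 362.7 329.5 50.5 zmed 139.6
btray 775 rect 495.4 468.7 [73.  71.9] 10.1 circ 495.2 468.6 36.9 zmed 139.5
t riser z 130.4489173033894
va 67 rect 560.1 422.2 [17.8 18.1] 0.6 circ 560.1 422.1 10.1 zmed 175.5
vb 69 rect 448.8 329.2 [17.9 18.1] 89.6 circ 448.3 328.8 10.1 zmed 175.4
cell 88 rect 425.5 405.9 [46.  45.7] 83.5 circ 425.6 406.4 31.8 zmed 185.2
beaker 85 rect 523.2 348.6 [40.5 42. ] 1.0 circ 523.0 347.9 22.7 zmed 184.4
vtray 227 rect 613.6 321.0 [92.6 45.5] 23.7 circ 612.6 321.3 48.3 zmed 139.0
ctray 250 rect 363.4 331.2 [71.8 72. ] 84.1 circ 363.6 330.3 49.8 zmed 139.2
btray 199 rect 496.9 469.9 [71.9 72.3] 89.3 circ 495.9 469.2 37.1 zmed 139.2
```

View pics/w1c.png

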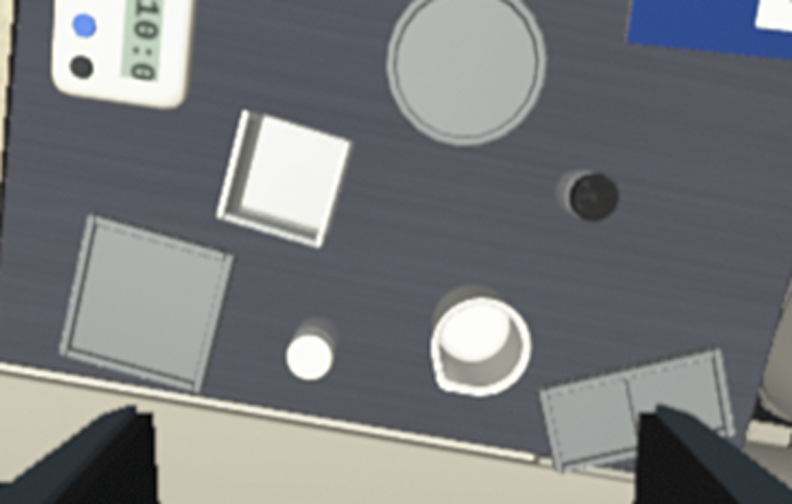

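The crop confirms the choice: the clear square cell, the translucent beaker with its spout lower left, and a black-capped and a white-capped vial. The measured sizes also match the given ones. I'll start with the cell.

```bash
python3 plan.py 425,405,250,83.5,4 425,405,164,83.5,3
```

```text
t 4.25 at [480.7 367.8 401.7] [ 1.7997e+02 -1.0000e-02  1.0014e+02] w 91.0
-> 425,405,250,83.5,4 4
{"offset": [0.0116, -0.0121, 0.0379], "spin": 0.073}, {"offset": [0.0107, -0.0129, 0.0379], "spin": 0.073}, {"offset": [0.0097, -0.0136, 0.0379], "spin": 0.073}, {"offset": [0.0087, -0.0143, 0.0379], "spin": 0.073}, 
-> 425,405,164,83.5,3 3
{"offset": [0.0, -0.0, 0.0287], "spin": -0.000}, {"offset": [0.0, -0.0, 0.0287], "spin": -0.000}, {"offset": [0.0, -0.0, 0.0287], "spin": -0.000},
```

Call:
arm_command --motion '[{"offset": [0.0115,-0.012,0.038],"spin": 0.073},{"offset": [0.0105,-0.013,0.038],"spin": 0.073},{"offset": [0.0095,-0.0135,0.038],"spin": 0.073},{"offset": [0.009,-0.0145,0.038],"spin": 0.073},{"offset": [0,0,0],"spin": 0}]' --jaw 0.066 --newtons 15

```text
time_s: 4.88
ee_pos: [422.9, 404.3, 246.7]
ee_rot: [-179.8, 0.3, 83.6]
force: [1.1, 0.7, -0.1]
gripper_width: 66.0
gripper_force: 0.0
```

Call:
arm_command --motion '[{"offset": [0,0,0],"spin": 0},{"offset": [0,0,0],"spin": 0}]'

```text
time_s: 5.12
ee_pos: [426.3, 405.7, 251.4]
ee_rot: [179.8, -0.2, 83.5]
force: [-0.6, -0.1, 0.6]
gripper_width: 65.7
gripper_force: 0.0
```

Call:
arm_command --motion '[{"offset": [0,0,0.025],"spin": 0},{"offset": [0,0,0.025],"spin": 0},{"offset": [0,0,0.022],"spin": 0},{"offset": [0,0,0.013],"spin": 0},{"offset": [0,0,0],"spin": 0}]'

```text
time_s: 5.75
ee_pos: [425.1, 405.2, 164.3]
ee_rot: [-180.0, 0.0, 83.5]
force: [0.8, 0.4, 0.1]
gripper_width: 66.2
gripper_force: 0.0
```

Call:
arm_command --motion '[{"offset": [0,0,0],"spin": 0},{"offset": [0,0,0],"spin": 0},{"offset": [0,0,0],"spin": 0},{"offset": [0,0,0],"spin": 0}]' --jaw 0.03

```text
time_s: 6.25
ee_pos: [424.9, 405.4, 164.5]
ee_rot: [180.0, -0.0, 83.5]
force: [0.2, -0.4, -0.1]
gripper_width: 30.8
gripper_force: 0.0
```

```bash
python3 plan.py; python3 plan.py from=425,405,164,83.5 425,405,224,84,3 363,331,224,84,4 363,331,172,84,3
```

```text
t 6.25 at [424.9 405.4 164.5] [ 1.7998e+02 -1.0000e-02  8.3470e+01] w 30.8
t 6.25 at [424.9 405.4 164.5] [ 1.7998e+02 -1.0000e-02  8.3470e+01] w 30.8
-> 425,405,224,84,3 3
{"offset": [0.0, 0.0, -0.02], "spin": -0.003}, {"offset": [0.0, 0.0, -0.02], "spin": -0.003}, {"offset": [-0.0, 0.0, -0.02], "spin": -0.003}, 
-> 363,331,224,84,4 4
{"offset": [-0.02, -0.0135, -0.0], "spin": -0.000}, {"offset": [-0.02, -0.0135, -0.0], "spin": -0.000}, {"offset": [-0.02, -0.0135, -0.0], "spin": -0.000}, {"offset": [-0.02, -0.0135, -0.0], "spin": -0.000}, 
-> 363,331,172,84,3 3
{"offset": [0.0, -0.0, 0.0173], "spin": -0.000}, {"offset": [0.0, -0.0, 0.0173], "spin": -0.000}, {"offset": [0.0, -0.0, 0.0173], "spin": -0.000},
```

The jaws closed to 30.8 mm with no force, so the cell isn't between the pads. I'll look before doing anything else.

```bash
python3 - <<'E'
from h import *
for n in ['wrist','scene']:
    I,D=env.grab_frame(n)
    if n=='wrist': a=I
    else: b=cv2.resize(I[180:320,180:420],(640,373),interpolation=cv2.INTER_CUBIC)
a=cv2.resize(a,(300,225)); b=cv2.resize(b,(500,291)); c=np.zeros((291,800,3),np.uint8); c[:225,:300]=a; c[:,300:]=b
cv2.imwrite('pics/m1.png',c)
E
```

```text
(no output)
```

View pics/m1.png

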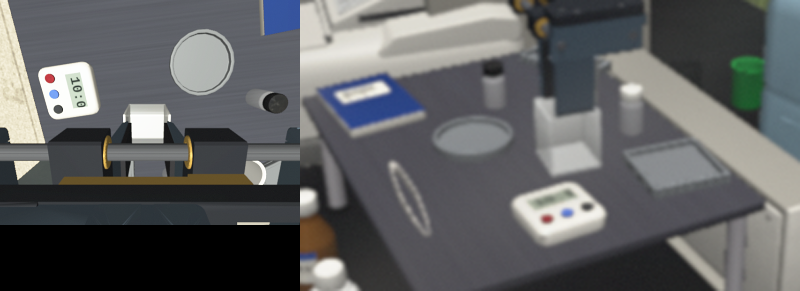

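```bash
python3 - <<'E'
from h import *
m,r,e=cam('scene')
def pj(p):
    q=r.T@(np.array(p,float)-e); return (q[:2]/q[2]*m['fx']+[m['cx'],m['cy']]).round(1)
f=lambda p:(pj(p),((pj(p)-[180,180])*[500/240,291/140]+[300,0]).round())
for p in [(425,405,150),(408,405,150),(442,405,150),(408,421,150),(408,389,150),(425,405,130),(425,405,186),(402,408,186),(448,402,186)]: print(p,f(p))
c=cam('wrist'); D=env.grab_frame('wrist')[1]; P=cloud(c,D); x,y,z=P[...,0],P[...,1],P[...,2]
k=(D>0)&(abs(x-425)<60)&(abs(y-405)<60)&(z>140)
for lo in range(140,260,10):
    q=k&(z>=lo)&(z<lo+10)
    if q.sum()>5: print(lo,q.sum(),'x',np.percentile(x[q],[1,50,99]).round(0),'y',np.percentile(y[q],[1,50,99]).round(0))
I=env.grab_frame('scene')[0]; cv2.imwrite('pics/m2.png',cv2.resize(I[180:290,260:380],(780,715))[:600])
I=env.grab_frame('wrist')[0]; cv2.imwrite('pics/m3.png',cv2.resize(I[180:400,200:440],(640,587)))
E
```

```text
(425, 405, 150) (array([307.6, 247.4]), array([566., 140.]))
(408, 405, 150) (array([311.5, 251.3]), array([574., 148.]))
(442, 405, 150) (array([303.7, 243.6]), array([558., 132.]))
(408, 421, 150) (array([303.6, 253.3]), array([558., 152.]))
(408, 389, 150) (array([319.3, 249.3]), array([590., 144.]))
(425, 405, 130) (array([307.9, 256.7]), array([566., 159.]))
(425, 405, 186) (array([307. , 230.1]), array([565., 104.]))
(402, 408, 186) (array([311. , 235.5]), array([573., 115.]))
(448, 402, 186) (array([303.1, 224.9]), array([556.,  93.]))
140 1455 x [365. 370. 483.] y [347. 441. 464.]
150 353 x [405. 427. 449.] y [425. 428. 431.]
160 4354 x [406. 425. 446.] y [389. 408. 430.]
170 518 x [405. 426. 449.] y [417. 428. 431.]
180 948 x [404. 427. 449.] y [413. 427. 431.]
190 430 x [404. 440. 450.] y [401. 419. 425.]
200 526 x [403. 412. 451.] y [394. 419. 425.]
210 673 x [402. 412. 452.] y [388. 419. 425.]
220 873 x [401. 438. 452.] y [388. 419. 425.]
230 948 x [402. 412. 452.] y [391. 419. 425.]
240 1064 x [406. 439. 449.] y [396. 404. 424.]
250 417 x [407. 408. 445.] y [402. 411. 420.]
```

View pics/m2.png

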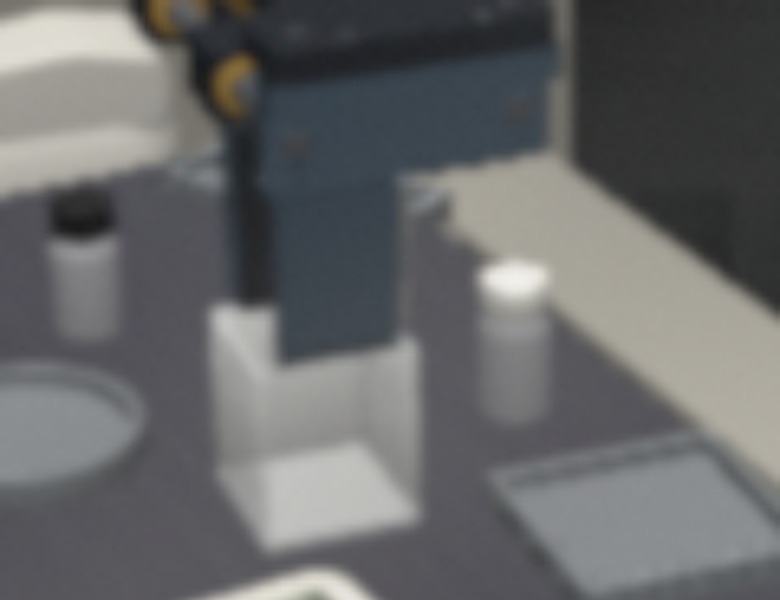

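View pics/m3.png

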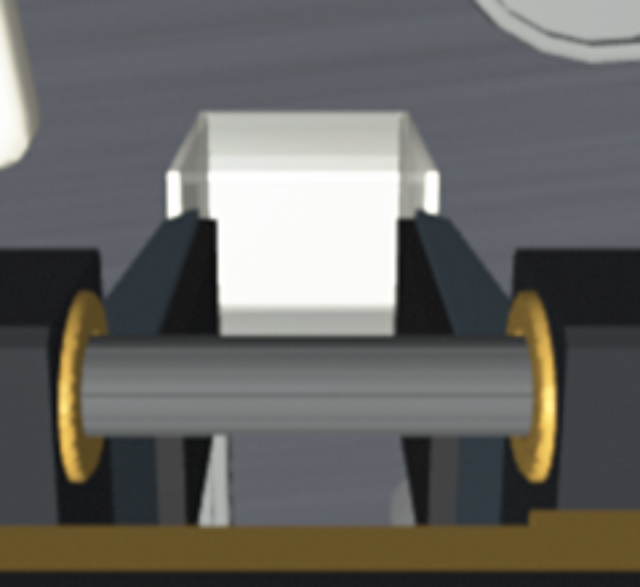

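Both views show the fingertips just above the cell's rim, at about z 187, while the stated geometry puts them at 150. I'll check the tip position against the earlier open-jaw depth frame.

```bash
python3 - <<'E'
from h import *
A=np.load('w1.npy'); z=A[...,2]
k=(z>300)&(z<560)
# TCP then 480.6,367.6,401.7 yaw100.13
Rt=R.from_euler('xyz',[180,0,100.13],degrees=True).as_matrix()
Q=(A-np.array([480.6,367.6,401.7]))@Rt
for lo in range(-120,40,8):
    q=k&(Q[...,2]>=lo)&(Q[...,2]<lo+8)
    if q.sum()>5:
        v,u=np.nonzero(q); print('toolz',lo,q.sum(),'y',np.percentile(Q[...,1][q],[1,25,75,99]).round(0),'x',np.percentile(Q[...,0][q],[1,99]).round(0),'px',u.min(),u.max(),v.min(),v.max())
m=env.camera_model('wrist'); print(np.round(m['hand_eye'],3))
c=cam('wrist'); D=env.grab_frame('wrist')[1]; P=cloud(c,D)
k=(D>0)&(P[...,1]>440)&(P[...,0]>380)&(P[...,0]<600)&(P[...,2]<160); print('riser z now',np.median(P[...,2][k]))
s=env.state(); print(s['qpos'],s['ee_pos'])
E
```

```text
toolz -120 23185 y [-62. -32.  32.  64.] x [14. 38.] px 0 639 279 479
toolz -112 4448 y [-70. -49.  49.  74.] x [-16.  38.] px 0 639 272 479
toolz -104 1404 y [-74. -49.  49.  77.] x [ 1. 37.] px 1 639 272 393
toolz -96 1126 y [-49. -49.  49.  50.] x [-5. 13.] px 133 495 344 393
toolz -88 978 y [-49. -49.  49.  49.] x [-11.   9.] px 148 481 344 393
toolz -80 1956 y [-56. -47.  46.  56.] x [-15.  18.] px 135 494 299 393
toolz -72 1363 y [-57. -46.  46.  57.] x [-16.  18.] px 141 488 291 388
toolz -64 1148 y [-56. -46.  46.  56.] x [-16.  18.] px 153 477 283 376
toolz -56 916 y [-55. -46.  46.  55.] x [-16.  18.] px 164 468 276 364
toolz -48 767 y [-55. -46.  46.  54.] x [-16.  17.] px 172 455 270 354
toolz -40 666 y [-54. -46.  46.  54.] x [-0. 17.] px 182 447 264 345
toolz -32 589 y [-53. -46.  46.  53.] x [-4. 17.] px 189 438 259 305
toolz -24 119 y [-49. -46.  46.  50.] x [-5. 17.] px 203 429 259 305
[[ 1.00000e-03 -9.71000e-01 -2.40000e-01  6.64430e+01]
 [ 1.00000e+00  1.00000e-03  1.00000e-03  8.40000e-02]
 [-1.00000e-03 -2.40000e-01  9.71000e-01 -1.93714e+02]
 [ 0.00000e+00  0.00000e+00  0.00000e+00  1.00000e+00]]
riser z now 130.7274179151258
[ 4.25359999e+01  2.04262991e+01  9.04823917e+01 -4.49953141e-03
  6.90976755e+01  4.90694347e+01] [424.81035584 405.32953878 164.26731715]
```

Both cameras agree: the real tips are 23 mm behind the reported TCP, not 14 mm ahead, while x and y are fine. I'll therefore command z 37 mm lower than first planned: open, descend, and check contact.

Call:
arm_command --motion '[{"offset": [0,0,0],"spin": 0},{"offset": [0,0,0],"spin": 0},{"offset": [0,0,0],"spin": 0},{"offset": [0,0,0],"spin": 0},{"offset": [0,0,0],"spin": 0}]' --jaw 0.066

```text
time_s: 7.18
ee_pos: [424.8, 405.3, 164.3]
ee_rot: [-180.0, 0.0, 83.5]
force: [0.2, 0.0, 1.1]
gripper_width: 65.7
gripper_force: 0.0
```

Call:
arm_command --motion '[{"offset": [0,0,0.01],"spin": 0},{"offset": [0,0,0.01],"spin": 0},{"offset": [0,0,0.009],"spin": 0},{"offset": [0,0,0.008],"spin": 0},{"offset": [0,0,0],"spin": 0}]'

```text
time_s: 7.8
ee_pos: [424.5, 405.0, 126.4]
ee_rot: [-179.9, 0.1, 83.5]
force: [0.4, 0.3, -0.1]
gripper_width: 65.9
gripper_force: 0.0
```

Call:
arm_command --motion '[{"offset": [0,0,0],"spin": 0},{"offset": [0,0,0],"spin": 0},{"offset": [0,0,0],"spin": 0},{"offset": [0,0,0],"spin": 0}]' --jaw 0.03

```text
time_s: 8.3
ee_pos: [425.0, 405.5, 127.7]
ee_rot: [180.0, -0.0, 83.5]
force: [-0.6, -1.1, 1.6]
gripper_width: 46.0
gripper_force: 15.0
```

```bash
python3 plan.py from=425,405,127,83.5 425,405,177,84,2 363,331,177,84,3 363,331,136,84,2
```

```text
t 8.3 at [425.  405.5 127.7] [ 1.7997e+02 -3.0000e-02  8.3470e+01] w 46.0
-> 425,405,177,84,2 2
{"offset": [0.0, 0.0, -0.025], "spin": -0.004}, {"offset": [0.0, 0.0, -0.025], "spin": -0.004}, 
-> 363,331,177,84,3 3
{"offset": [-0.0267, -0.018, -0.0], "spin": -0.000}, {"offset": [-0.0267, -0.018, -0.0], "spin": -0.000}, {"offset": [-0.0267, -0.018, -0.0], "spin": -0.000}, 
-> 363,331,136,84,2 2
{"offset": [0.0, -0.0, 0.0205], "spin": -0.000}, {"offset": [0.0, -0.0, 0.0205], "spin": -0.000},
```

Call:
arm_command --motion '[{"offset": [0,0,-0.015],"spin": 0},{"offset": [0,0,-0.02],"spin": -0.008},{"offset": [0,0,-0.015],"spin": 0},{"offset": [-0.016,-0.011,0],"spin": 0},{"offset": [-0.016,-0.011,0],"spin": 0}]'

```text
time_s: 8.93
ee_pos: [399.4, 375.6, 178.0]
ee_rot: [180.0, -0.0, 83.9]
force: [0.5, 0.3, -0.7]
gripper_width: 45.7
gripper_force: 15.0
```

Call:
arm_command --motion '[{"offset": [-0.016,-0.011,0],"spin": 0},{"offset": [-0.016,-0.011,0],"spin": 0},{"offset": [-0.016,-0.01,0],"spin": 0},{"offset": [0,0,0],"spin": 0},{"offset": [0,0,0],"spin": 0}]'

```text
time_s: 9.55
ee_pos: [363.4, 332.2, 177.8]
ee_rot: [179.9, -0.1, 83.9]
force: [-0.2, 0.5, -1.3]
gripper_width: 45.8
gripper_force: 15.0
```

Call:
arm_command --motion '[{"offset": [0,0,0.015],"spin": 0},{"offset": [0,0,0.015],"spin": 0},{"offset": [0,0,0.01],"spin": 0},{"offset": [0,0,0.004],"spin": 0},{"offset": [0,0,0],"spin": 0}]'

```text
time_s: 10.18
ee_pos: [362.6, 331.5, 133.0]
ee_rot: [-180.0, 0.0, 83.9]
force: [0.5, 0.4, -0.4]
gripper_width: 46.0
gripper_force: 15.0
```

Call:
arm_command --motion '[{"offset": [0,0,0.002],"spin": 0},{"offset": [0,0,0],"spin": 0},{"offset": [0,0,0],"spin": 0}]'

```text
time_s: 10.55
ee_pos: [362.9, 331.7, 131.7]
ee_rot: [180.0, -0.0, 83.9]
force: [1.2, 0.7, 0.4]
gripper_width: 46.0
gripper_force: 15.0
```

Now lower until contact shows, then release.

Call:
arm_command --motion '[{"offset": [0,0,0.001],"spin": 0},{"offset": [0,0,0],"spin": 0},{"offset": [0,0,0],"spin": 0}]'

```text
time_s: 10.92
ee_pos: [363.0, 331.7, 131.7]
ee_rot: [179.9, -0.1, 83.9]
force: [-0.8, -1.3, 7.9]
gripper_width: 46.3
gripper_force: 15.0
```

Call:
arm_command --motion '[{"offset": [0,0,0],"spin": 0},{"offset": [0,0,0],"spin": 0},{"offset": [0,0,0],"spin": 0}]' --jaw 0.064

```text
time_s: 11.3
ee_pos: [362.6, 331.4, 130.1]
ee_rot: [-180.0, 0.0, 83.9]
force: [0.5, 0.4, 0.0]
gripper_width: 63.7
gripper_force: 0.0
```

```bash
python3 plan.py 363,331,215,84,3 523,348,215,100,4 523,348,121,100,4; python3 plan.py from=523,348,121,100 523,348,185,100,3 496,469,185,100,3 496,469,127,100,3
```

```text
t 11.3 at [362.6 331.4 130.1] [-1.7999e+02  2.0000e-02  8.3930e+01] w 63.7
-> 363,331,215,84,3 3
{"offset": [-0.0001, 0.0002, -0.0283], "spin": -0.000}, {"offset": [-0.0001, 0.0002, -0.0283], "spin": -0.000}, {"offset": [-0.0001, 0.0002, -0.0283], "spin": -0.000}, 
-> 523,348,215,100,4 4
{"offset": [0.0084, 0.0393, 0.0], "spin": -0.070}, {"offset": [0.0056, 0.0398, 0.0], "spin": -0.070}, {"offset": [0.0029, 0.0401, 0.0], "spin": -0.070}, {"offset": [0.0, 0.0402, 0.0], "spin": -0.070}, 
-> 523,348,121,100,4 4
{"offset": [0.0, -0.0, 0.0235], "spin": -0.000}, {"offset": [0.0, -0.0, 0.0235], "spin": -0.000}, {"offset": [0.0, -0.0, 0.0235], "spin": -0.000}, {"offset": [0.0, -0.0, 0.0235], "spin": -0.000}, 
t 11.3 at [362.6 331.4 130.1] [-1.7999e+02  2.0000e-02  8.3930e+01] w 63.7
-> 523,348,185,100,3 3
{"offset": [0.0, 0.0, -0.0213], "spin": -0.000}, {"offset": [0.0, 0.0, -0.0213], "spin": -0.000}, {"offset": [0.0, 0.0, -0.0213], "spin": -0.000}, 
-> 496,469,185,100,3 3
{"offset": [0.0413, -0.0019, -0.0], "spin": -0.000}, {"offset": [0.0413, -0.0019, -0.0], "spin": -0.000}, {"offset": [0.0413, -0.0019, -0.0], "spin": -0.000}, 
-> 496,469,127,100,3 3
{"offset": [0.0, -0.0, 0.0193], "spin": -0.000}, {"offset": [0.0, -0.0, 0.0193], "spin": -0.000}, {"offset": [0.0, -0.0, 0.0193], "spin": -0.000},
```

Call:
arm_command --motion '[{"offset": [0,0,-0.02],"spin": 0},{"offset": [0,0,-0.035],"spin": 0},{"offset": [0,0,-0.03],"spin": 0},{"offset": [0.0085,0.0395,0],"spin": -0.07},{"offset": [0.0055,0.04,0],"spin": -0.07}]'

```text
time_s: 11.92
ee_pos: [443.9, 340.2, 216.0]
ee_rot: [179.9, -0.0, 92.1]
force: [-1.1, 0.8, -0.2]
gripper_width: 64.4
gripper_force: 0.0
```

Call:
arm_command --motion '[{"offset": [0.003,0.04,0],"spin": -0.07},{"offset": [0,0.04,0],"spin": -0.07},{"offset": [0,0,0],"spin": 0},{"offset": [0,0,0],"spin": 0}]' --newtons 6

```text
time_s: 12.42
ee_pos: [521.9, 348.1, 214.8]
ee_rot: [-179.9, 0.0, 99.9]
force: [-0.1, -0.4, -0.1]
gripper_width: 64.2
gripper_force: 0.0
```

```bash
python3 lookw.py 2; python3 - <<'E'
from h import *
P=np.load('w2.npy'); x,y,z=P[...,0],P[...,1],P[...,2]; 
for lab,cx,cy,r,lo in [('cell',363,331,40,180),('va',560,421,25,165)]:
    k=(np.hypot(x-cx,y-cy)<r)&(z>lo)&(z<200); q=np.c_[x[k],y[k]].astype(np.float32)
    if len(q)>9: print(lab,cv2.minAreaRect(q),np.median(z[k]))
E
python3 plan.py 523,348,121,100,4
```

```text
12.475 [521.6261868  348.21581208 215.13455754] [-1.79930662e+02  1.64945847e-02  9.99668339e+01] [510.6 413.7 408.4] 392.7385804909188 [[0.98, 0.17, 0.04], [0.17, -0.96, -0.24], [-0.0, 0.24, -0.97]]
vial_a_center 0.58 [396. 146.] [561.  421.4 153. ]
vial_b_center 0.69 [201. 254.] [447.2 329.8 153. ]
vial_b_center 0.17 [313. 252.] [521.4 344.2 153. ]
cell_center 0.88 [ 66. 235.] [360.1 328.8 158. ]
beaker_center 0.58 [315. 249.] [521.8 347.9 158. ]
vial_tray 0.84 [428. 290.] [613.1 323.4 130. ]
beaker_tray 0.84 [308.  54.] [496.  469.4 130. ]
cell ((363.7059326171875, 331.1168518066406), (47.16776657104492, 46.52831268310547), 84.36593627929688) 186.80860447144576
va ((559.3560180664062, 421.0483093261719), (20.267518997192383, 20.174087524414062), 82.22205352783203) 176.19934418376988
t 12.82 at [522.3 348.4 215.7] [179.98  -0.    99.99] w 64.5
-> 523,348,121,100,4 4
{"offset": [-0.0001, 0.0002, 0.0237], "spin": -0.000}, {"offset": [-0.0001, 0.0002, 0.0237], "spin": -0.000}, {"offset": [-0.0001, 0.0002, 0.0237], "spin": -0.000}, {"offset": [-0.0001, 0.0002, 0.0237], "spin": -0.000},
```

The cell is in place, at (363.7, 331.1). Next is the beaker.

Call:
arm_command --motion '[{"offset": [0,0,0.025],"spin": 0},{"offset": [0,0,0.025],"spin": 0},{"offset": [0,0,0.025],"spin": 0},{"offset": [0,0,0.019],"spin": 0},{"offset": [0,0,0],"spin": 0}]'

```text
time_s: 13.45
ee_pos: [521.6, 347.7, 119.9]
ee_rot: [-179.8, 0.1, 100.0]
force: [-0.2, -0.6, -0.2]
gripper_width: 63.8
gripper_force: 0.0
```

Call:
arm_command --motion '[{"offset": [0,0,0],"spin": 0},{"offset": [0,0,0],"spin": 0},{"offset": [0,0,0],"spin": 0},{"offset": [0,0,0],"spin": 0}]' --jaw 0.03 --newtons 6

```text
time_s: 13.95
ee_pos: [523.1, 348.7, 122.3]
ee_rot: [179.9, -0.0, 100.0]
force: [-0.3, -0.8, 3.5]
gripper_width: 42.8
gripper_force: 6.0
```

Call:
arm_command --motion '[{"offset": [0,0,-0.015],"spin": 0},{"offset": [0,0,-0.025],"spin": 0},{"offset": [0,0,-0.02],"spin": 0},{"offset": [0.025,-0.001,0],"spin": 0},{"offset": [0.025,-0.001,0],"spin": 0}]'

```text
time_s: 14.58
ee_pos: [511.4, 398.8, 181.0]
ee_rot: [-180.0, -0.0, 100.0]
force: [-0.0, -0.4, -0.2]
gripper_width: 42.6
gripper_force: 6.0
```

Call:
arm_command --motion '[{"offset": [0.025,-0.001,0],"spin": 0},{"offset": [0.025,-0.001,0],"spin": 0},{"offset": [0.024,-0.001,0],"spin": 0},{"offset": [0,0,0],"spin": 0},{"offset": [0,0,0],"spin": 0}]'

```text
time_s: 15.2
ee_pos: [496.3, 469.3, 181.1]
ee_rot: [-180.0, 0.1, 100.0]
force: [-0.1, 0.7, -0.3]
gripper_width: 42.7
gripper_force: 6.0
```

Call:
arm_command --motion '[{"offset": [0,0,0],"spin": 0}]'

```text
time_s: 15.32
ee_pos: [496.6, 468.8, 181.4]
ee_rot: [180.0, 0.0, 99.9]
force: [-0.6, -0.6, -0.7]
gripper_width: 42.5
gripper_force: 6.0
```

Call:
arm_command --motion '[{"offset": [0,0,0.018],"spin": 0},{"offset": [0,0,0.018],"spin": 0},{"offset": [0,0,0.012],"spin": 0},{"offset": [0,0,0.005],"spin": 0},{"offset": [0,0,0],"spin": 0}]'

```text
time_s: 15.95
ee_pos: [496.4, 469.5, 128.4]
ee_rot: [180.0, 0.0, 100.0]
force: [0.2, -0.5, -0.4]
gripper_width: 42.5
gripper_force: 6.0
```

Call:
arm_command --motion '[{"offset": [0,0,0.002],"spin": 0},{"offset": [0,0,0],"spin": 0},{"offset": [0,0,0],"spin": 0}]'

```text
time_s: 16.32
ee_pos: [496.4, 469.7, 126.6]
ee_rot: [180.0, -0.0, 100.0]
force: [-0.2, -0.1, -0.2]
gripper_width: 42.4
gripper_force: 6.0
```

Call:
arm_command --motion '[{"offset": [0,0,0.001],"spin": 0},{"offset": [0,0,0],"spin": 0},{"offset": [0,0,0],"spin": 0}]'

```text
time_s: 16.7
ee_pos: [496.4, 469.9, 126.3]
ee_rot: [179.9, -0.0, 100.0]
force: [-1.2, -0.1, 5.3]
gripper_width: 43.1
gripper_force: 6.0
```

Contact. Release and go for the black-capped vial.

Call:
arm_command --motion '[{"offset": [0,0,0],"spin": 0},{"offset": [0,0,0],"spin": 0},{"offset": [0,0,0],"spin": 0}]' --jaw 0.062

```text
time_s: 17.08
ee_pos: [496.2, 469.4, 124.7]
ee_rot: [-180.0, 0.0, 100.0]
force: [-0.1, -0.7, 0.1]
gripper_width: 61.9
gripper_force: 0.0
```

Call:
arm_command --motion '[{"offset": [0,0,-0.02],"spin": 0},{"offset": [0,0,-0.03],"spin": 0},{"offset": [0,0,-0.035],"spin": 0},{"offset": [0,0,0],"spin": 0},{"offset": [0,0,0],"spin": 0}]'

```text
time_s: 17.7
ee_pos: [495.9, 469.2, 209.1]
ee_rot: [-179.9, 0.1, 100.0]
force: [0.1, -0.6, 0.1]
gripper_width: 62.0
gripper_force: 0.0
```

```bash
python3 lookw.py 3|head -3;  python3 plan.py 560,421,205,30,7 560,421,123,30,4; python3 plan.py from=560,421,123,30 560,421,185,30,3 633,329.5,185,30,5
```

```text
17.75 [495.68220527 469.02521874 208.57203999] [-1.79858594e+02  9.69382477e-02  9.99685597e+01] [484.5 534.9 402.8] 392.7385804909188 [[0.98, 0.17, 0.04], [0.17, -0.96, -0.24], [-0.0, 0.24, -0.97]]
vial_b_center 0.39 [501. 182.] [604.3 532.6 153. ]
beaker_center 0.75 [310. 253.] [493.3 467.2 158. ]
t 18.1 at [496.2 469.5 209.8] [-1.7996e+02  3.0000e-02  9.9970e+01] w 62.0
-> 560,421,205,30,7 7
{"offset": [-0.0084, 0.0078, 0.0007], "spin": 0.174}, {"offset": [-0.0069, 0.0091, 0.0007], "spin": 0.174}, {"offset": [-0.0052, 0.0102, 0.0007], "spin": 0.174}, {"offset": [-0.0034, 0.0109, 0.0007], "spin": 0.174}, {"offset": [-0.0014, 0.0114, 0.0007], "spin": 0.174}, {"offset": [0.0005, 0.0114, 0.0007], "spin": 0.174}, {"offset": [0.0025, 0.0112, 0.0007], "spin": 0.174}, 
-> 560,421,123,30,4 4
{"offset": [0.0, -0.0, 0.0205], "spin": -0.000}, {"offset": [0.0, -0.0, 0.0205], "spin": -0.000}, {"offset": [0.0, -0.0, 0.0205], "spin": -0.000}, {"offset": [0.0, -0.0, 0.0205], "spin": -0.000}, 
t 18.1 at [496.2 469.5 209.8] [-1.7996e+02  3.0000e-02  9.9970e+01] w 62.0
-> 560,421,185,30,3 3
{"offset": [0.0, 0.0, -0.0207], "spin": -0.000}, {"offset": [0.0, 0.0, -0.0207], "spin": -0.000}, {"offset": [0.0, 0.0, -0.0207], "spin": -0.000}, 
-> 633,329.5,185,30,5 5
{"offset": [0.0035, 0.0231, 0.0], "spin": -0.000}, {"offset": [0.0035, 0.0231, 0.0], "spin": -0.000}, {"offset": [0.0035, 0.0231, 0.0], "spin": -0.000}, {"offset": [0.0035, 0.0231, 0.0], "spin": -0.000}, {"offset": [0.0035, 0.0231, 0.0], "spin": -0.000},
```

View pics/w3.png

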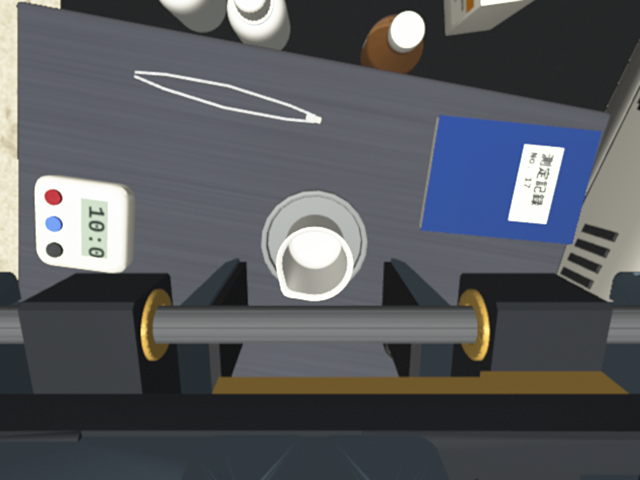

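The beaker stands upright in the round tray, rim at about (314,262). On to the black-capped vial.

Call:
arm_command --motion '[{"offset": [-0.0085,0.008,0],"spin": 0.174},{"offset": [-0.007,0.009,0],"spin": 0.174},{"offset": [-0.005,0.01,0],"spin": 0.174},{"offset": [-0.0035,0.011,0],"spin": 0.174},{"offset": [-0.0015,0.0115,0],"spin": 0.174}]' --jaw 0.045

```text
time_s: 18.73
ee_pos: [542.2, 434.6, 210.2]
ee_rot: [180.0, 0.0, 49.8]
force: [-0.2, 0.5, 0.6]
gripper_width: 44.9
gripper_force: 0.0
```

Call:
arm_command --motion '[{"offset": [0.0005,0.0115,0.002],"spin": 0.174},{"offset": [0.0025,0.011,0.002],"spin": 0.174},{"offset": [0,0,0],"spin": 0},{"offset": [0,0,0],"spin": 0},{"offset": [0,0,0],"spin": 0}]'

```text
time_s: 19.35
ee_pos: [559.7, 421.5, 206.5]
ee_rot: [-180.0, -0.0, 30.3]
force: [-0.2, 0.7, -0.3]
gripper_width: 45.4
gripper_force: 0.0
```

```bash
python3 plan.py 560,421,123,30,4
```

```text
t 19.35 at [559.7 421.5 206.5] [-1.800e+02 -1.000e-02  3.029e+01] w 45.4
-> 560,421,123,30,4 4
{"offset": [-0.0, 0.0001, 0.0209], "spin": 0.001}, {"offset": [-0.0, 0.0001, 0.0209], "spin": 0.001}, {"offset": [-0.0, 0.0001, 0.0209], "spin": 0.001}, {"offset": [-0.0, 0.0001, 0.0209], "spin": 0.001},
```

Call:
arm_command --motion '[{"offset": [0,0,0.024],"spin": 0},{"offset": [0,0,0.024],"spin": 0},{"offset": [0,0,0.02],"spin": 0},{"offset": [0,0,0.015],"spin": 0},{"offset": [0,0,0],"spin": 0}]'

```text
time_s: 19.98
ee_pos: [559.4, 420.9, 122.1]
ee_rot: [180.0, 0.1, 30.2]
force: [-0.1, 0.0, -0.6]
gripper_width: 45.0
gripper_force: 0.0
```

Call:
arm_command --motion '[{"offset": [0,0,0],"spin": 0},{"offset": [0,0,0],"spin": 0},{"offset": [0,0,0],"spin": 0},{"offset": [0,0,0],"spin": 0}]' --jaw 0.012 --newtons 6

```text
time_s: 20.48
ee_pos: [560.5, 421.4, 124.2]
ee_rot: [-180.0, -0.1, 30.2]
force: [-0.4, 0.5, 2.4]
gripper_width: 21.5
gripper_force: 6.0
```

Call:
arm_command --motion '[{"offset": [0,0,-0.015],"spin": 0},{"offset": [0,0,-0.02],"spin": 0},{"offset": [0,0,-0.015],"spin": 0},{"offset": [0.0035,0.023,0],"spin": 0},{"offset": [0.0035,0.023,0],"spin": 0}]'

```text
time_s: 21.1
ee_pos: [590.1, 383.1, 172.7]
ee_rot: [179.9, 0.1, 30.2]
force: [0.1, -0.3, 0.0]
gripper_width: 21.5
gripper_force: 6.0
```

Call:
arm_command --motion '[{"offset": [0.0035,0.023,0],"spin": 0},{"offset": [0.0035,0.023,0],"spin": 0},{"offset": [0.0035,0.0235,0],"spin": 0},{"offset": [0,0,0],"spin": 0},{"offset": [0,0,0],"spin": 0}]'

```text
time_s: 21.72
ee_pos: [633.2, 330.2, 173.2]
ee_rot: [-180.0, 0.0, 30.2]
force: [0.4, -0.1, -1.0]
gripper_width: 21.5
gripper_force: 6.0
```

Call:
arm_command --motion '[{"offset": [0,0,0],"spin": 0}]'

```text
time_s: 21.85
ee_pos: [632.8, 330.8, 173.4]
ee_rot: [-180.0, 0.0, 30.2]
force: [0.3, -0.1, -0.6]
gripper_width: 20.9
gripper_force: 6.0
```

Call:
arm_command --motion '[{"offset": [0,0,0.015],"spin": 0},{"offset": [0,0,0.015],"spin": 0},{"offset": [0,0,0.009],"spin": 0},{"offset": [0,0,0.004],"spin": 0},{"offset": [0,0,0],"spin": 0}]'

```text
time_s: 22.48
ee_pos: [633.3, 330.0, 130.0]
ee_rot: [180.0, 0.0, 30.2]
force: [-0.3, -0.6, -0.2]
gripper_width: 21.4
gripper_force: 6.0
```

Call:
arm_command --motion '[{"offset": [0,0,0.002],"spin": 0},{"offset": [0,0,0],"spin": 0},{"offset": [0,0,0],"spin": 0}]'

```text
time_s: 22.85
ee_pos: [633.5, 330.1, 128.6]
ee_rot: [180.0, -0.0, 30.2]
force: [0.0, 0.2, -0.2]
gripper_width: 20.9
gripper_force: 6.0
```

Call:
arm_command --motion '[{"offset": [0,0,0.001],"spin": 0},{"offset": [0,0,0],"spin": 0},{"offset": [0,0,0],"spin": 0}]'

```text
time_s: 23.22
ee_pos: [633.6, 330.2, 128.2]
ee_rot: [180.0, -0.1, 30.2]
force: [-0.6, -0.1, 5.0]
gripper_width: 21.4
gripper_force: 6.0
```

Call:
arm_command --motion '[{"offset": [0,0,0],"spin": 0},{"offset": [0,0,0],"spin": 0},{"offset": [0,0,0],"spin": 0}]' --jaw 0.042

```text
time_s: 23.6
ee_pos: [633.1, 329.9, 126.7]
ee_rot: [180.0, 0.1, 30.2]
force: [0.9, -0.5, 0.6]
gripper_width: 41.7
gripper_force: 0.0
```

Call:
arm_command --motion '[{"offset": [0,0,-0.02],"spin": 0},{"offset": [0,0,-0.03],"spin": 0},{"offset": [0,0,-0.03],"spin": 0},{"offset": [0,0,0],"spin": 0},{"offset": [0,0,0],"spin": 0}]'

```text
time_s: 24.22
ee_pos: [632.8, 329.8, 205.9]
ee_rot: [-180.0, 0.1, 30.2]
force: [-0.2, -0.7, -0.1]
gripper_width: 42.2
gripper_force: 0.0
```

```bash
python3 plan.py 447.5,328,207,30,5; python3 plan.py from=447.5,328,185,30 593,311.5,185,30,4
```

```text
t 24.23 at [632.8 329.8 205.9] [-1.800e+02  1.200e-01  3.018e+01] w 42.2
-> 447.5,328,207,30,5 5
{"offset": [-0.0322, -0.0183, -0.0002], "spin": 0.001}, {"offset": [-0.0322, -0.0183, -0.0002], "spin": 0.001}, {"offset": [-0.0322, -0.0183, -0.0002], "spin": 0.001}, {"offset": [-0.0322, -0.0183, -0.0002], "spin": 0.001}, {"offset": [-0.0323, -0.0182, -0.0002], "spin": 0.001}, 
t 24.23 at [632.8 329.8 205.9] [-1.800e+02  1.200e-01  3.018e+01] w 42.2
-> 593,311.5,185,30,4 4
{"offset": [0.0294, 0.0218, 0.0], "spin": -0.000}, {"offset": [0.0294, 0.0218, 0.0], "spin": -0.000}, {"offset": [0.0294, 0.0218, 0.0], "spin": -0.000}, {"offset": [0.0294, 0.0218, 0.0], "spin": -0.000},
```

Call:
arm_command --motion '[{"offset": [-0.032,-0.0185,0],"spin": 0},{"offset": [-0.032,-0.0185,0],"spin": 0},{"offset": [-0.032,-0.0185,0],"spin": 0},{"offset": [-0.032,-0.018,0],"spin": 0},{"offset": [-0.032,-0.018,0],"spin": 0}]' --jaw 0.045

```text
time_s: 24.85
ee_pos: [447.0, 328.0, 205.4]
ee_rot: [180.0, 0.2, 30.2]
force: [-0.2, 0.7, 0.1]
gripper_width: 44.6
gripper_force: 0.0
```

Call:
arm_command --motion '[{"offset": [0,0,0],"spin": 0},{"offset": [0,0,0],"spin": 0},{"offset": [0,0,0],"spin": 0}]'

```text
time_s: 25.22
ee_pos: [449.9, 328.6, 206.6]
ee_rot: [180.0, 0.0, 30.1]
force: [0.2, 0.7, 0.5]
gripper_width: 45.0
gripper_force: 0.0
```

```bash
python3 plan.py 447.5,328,123,30,4
```

```text
t 25.23 at [449.9 328.6 206.6] [1.7998e+02 4.0000e-02 3.0150e+01] w 45.0
-> 447.5,328,123,30,4 4
{"offset": [-0.0006, -0.0002, 0.0209], "spin": 0.001}, {"offset": [-0.0006, -0.0002, 0.0209], "spin": 0.001}, {"offset": [-0.0006, -0.0002, 0.0209], "spin": 0.001}, {"offset": [-0.0006, -0.0002, 0.0209], "spin": 0.001},
```

Call:
arm_command --motion '[{"offset": [0,0,0.024],"spin": 0},{"offset": [-0.001,0,0.024],"spin": 0},{"offset": [0,0,0.02],"spin": 0},{"offset": [0,0,0.015],"spin": 0},{"offset": [0,0,0],"spin": 0}]'

```text
time_s: 25.85
ee_pos: [447.9, 327.7, 123.0]
ee_rot: [180.0, 0.2, 30.2]
force: [0.5, 0.3, 0.4]
gripper_width: 45.0
gripper_force: 0.0
```

Call:
arm_command --motion '[{"offset": [0,0,0],"spin": 0},{"offset": [0,0,0],"spin": 0},{"offset": [0,0,0],"spin": 0},{"offset": [0,0,0],"spin": 0}]' --jaw 0.012

```text
time_s: 26.35
ee_pos: [448.6, 328.5, 125.0]
ee_rot: [-180.0, -0.1, 30.2]
force: [0.7, 0.4, 1.8]
gripper_width: 21.7
gripper_force: 6.0
```

Call:
arm_command --motion '[{"offset": [0,0,-0.015],"spin": 0},{"offset": [0,0,-0.02],"spin": 0},{"offset": [0,0,-0.015],"spin": 0},{"offset": [0,0,0],"spin": 0},{"offset": [0,0,0],"spin": 0}]'

```text
time_s: 26.98
ee_pos: [447.8, 328.0, 173.9]
ee_rot: [180.0, 0.1, 30.2]
force: [-0.1, 0.0, -0.9]
gripper_width: 20.8
gripper_force: 6.0
```

```bash
python3 plan.py 593,311.5,173,30,5
```

```text
t 26.98 at [447.8 328.  173.9] [1.7999e+02 6.0000e-02 3.0180e+01] w 20.8
-> 593,311.5,173,30,5 5
{"offset": [0.0235, 0.0174, 0.0002], "spin": 0.001}, {"offset": [0.0235, 0.0174, 0.0002], "spin": 0.001}, {"offset": [0.0235, 0.0174, 0.0002], "spin": 0.001}, {"offset": [0.0235, 0.0174, 0.0002], "spin": 0.001}, {"offset": [0.0235, 0.0174, 0.0002], "spin": 0.001},
```

Call:
arm_command --motion '[{"offset": [0.0235,0.0175,0],"spin": 0},{"offset": [0.0235,0.0175,0],"spin": 0},{"offset": [0.0235,0.0175,0],"spin": 0},{"offset": [0.0235,0.017,0],"spin": 0},{"offset": [0.0235,0.017,0],"spin": 0}]'

```text
time_s: 27.6
ee_pos: [593.6, 312.1, 173.0]
ee_rot: [-180.0, 0.1, 30.2]
force: [0.5, -0.3, 0.3]
gripper_width: 21.4
gripper_force: 6.0
```

Call:
arm_command --motion '[{"offset": [0,0,0],"spin": 0},{"offset": [0,0,0],"spin": 0},{"offset": [0,0,0],"spin": 0}]'

```text
time_s: 27.98
ee_pos: [592.2, 312.7, 174.2]
ee_rot: [-180.0, 0.0, 30.2]
force: [-0.3, -0.6, -0.6]
gripper_width: 21.2
gripper_force: 6.0
```

Call:
arm_command --motion '[{"offset": [0,0,0.015],"spin": 0},{"offset": [0,0,0.015],"spin": 0},{"offset": [0,0,0.009],"spin": 0},{"offset": [0,0,0.004],"spin": 0},{"offset": [0,0,0],"spin": 0}]'

```text
time_s: 28.6
ee_pos: [593.2, 312.5, 131.0]
ee_rot: [180.0, 0.0, 30.2]
force: [0.7, -0.1, -0.0]
gripper_width: 21.4
gripper_force: 6.0
```

Call:
arm_command --motion '[{"offset": [0,0,0.002],"spin": 0},{"offset": [0,0,0],"spin": 0},{"offset": [0,0,0],"spin": 0}]'

```text
time_s: 28.98
ee_pos: [593.4, 312.6, 129.6]
ee_rot: [180.0, -0.0, 30.2]
force: [0.2, 0.1, -0.0]
gripper_width: 21.2
gripper_force: 6.0
```

Call:
arm_command --motion '[{"offset": [0,0,0.001],"spin": 0},{"offset": [0,0,0],"spin": 0},{"offset": [0,0,0],"spin": 0}]'

```text
time_s: 29.35
ee_pos: [593.4, 312.7, 129.0]
ee_rot: [180.0, -0.1, 30.2]
force: [-0.1, -0.5, 3.7]
gripper_width: 21.2
gripper_force: 6.0
```

Call:
arm_command --motion '[{"offset": [0,0,0],"spin": 0},{"offset": [0,0,0],"spin": 0},{"offset": [0,0,0],"spin": 0}]' --jaw 0.042

```text
time_s: 29.72
ee_pos: [593.1, 312.4, 127.8]
ee_rot: [180.0, 0.0, 30.2]
force: [-0.4, -0.1, 0.3]
gripper_width: 42.4
gripper_force: 0.0
```

Call:
arm_command --motion '[{"offset": [0,0,-0.02],"spin": 0},{"offset": [0,0,-0.04],"spin": 0},{"offset": [0,0,-0.05],"spin": 0},{"offset": [0,0,-0.05],"spin": 0},{"offset": [-0.05,0,-0.03],"spin": 0}]'

```text
time_s: 30.35
ee_pos: [552.0, 288.4, 319.2]
ee_rot: [180.0, -0.2, 30.2]
force: [-0.6, 0.3, 1.5]
gripper_width: 41.8
gripper_force: 0.0
```

Call:
arm_command --motion '[{"offset": [-0.05,0,-0.03],"spin": 0},{"offset": [-0.05,0,0],"spin": 0},{"offset": [-0.05,0,0],"spin": 0},{"offset": [0,0,0],"spin": 0},{"offset": [0,0,0],"spin": 0}]'

```text
time_s: 30.98
ee_pos: [420.9, 212.2, 348.5]
ee_rot: [180.0, -0.1, 30.2]
force: [-0.4, -0.0, -0.5]
gripper_width: 41.6
gripper_force: 0.0
```

```bash
python3 - <<'E'
from h import *
I,D=env.grab_frame('top'); cv2.imwrite('pics/top9.png',cv2.resize(I[140:345,180:380],(600,615))[:600])
W,DW=env.grab_frame('wrist'); A=cloud(cam('wrist'),DW); cv2.imwrite('pics/w9.png',W)
B=cloud(cam('top'),D); B0=cloud(cam('top'),np.load('top0.npy'))
for nm,P in (('t',B),('w',A)):
    x,y,z=P[...,0],P[...,1],P[...,2]
    for lab,cx,cy,r,lo in [('va',633,329.5,20,165),('vb',593,312,20,165),('cell',363,331,40,180),('beaker',496,469,36,180)]:
        k=(np.hypot(x-cx,y-cy)<r)&(z>lo)&(z<200); q=np.c_[x[k],y[k]].astype(np.float32)
        print(nm,lab,len(q),*( [np.round(cv2.minAreaRect(q)[0],1),np.round(cv2.minAreaRect(q)[1],1),round(np.median(z[k]),1)] if len(q)>5 else []))
for lab,cx,cy,r,lo,hi in [('timer',338,458,50,142,160),('log',622,532,75,137,150)]:
    for P in (B0,B):
        x,y,z=P[...,0],P[...,1],P[...,2]; k=(np.hypot(x-cx,y-cy)<r)&(z>lo)&(z<hi); print(lab,x[k].mean().round(1),y[k].mean().round(1))
s=env.state(); print(s['time_s'],s['ee_pos'])
E
```

```text
t va 73 [634.  329.9] [19.2 18.9] 179.3
t vb 77 [593.1 312. ] [19.3 18.9] 179.3
t cell 92 [364.5 332. ] [45.9 45.8] 189.9
t beaker 97 [496.1 470.7] [42.2 42.4] 188.6
w va 0
w vb 10 [583.1 306.7] [0.8 7.7] 165.3
w cell 988 [362.8 331.1] [46.4 46.9] 188.7
w beaker 270 [480.8 460.8] [12.5 34.4] 188.6
timer 339.5 454.8
timer 339.8 455.1
log 615.9 533.7
log 615.6 533.7
31.075 [421.37919686 212.51588689 347.94213346]
```

View pics/top9.png

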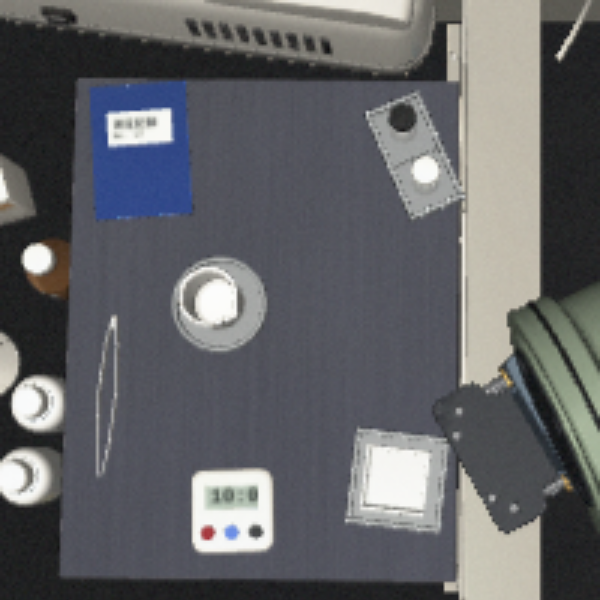

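View pics/w9.png

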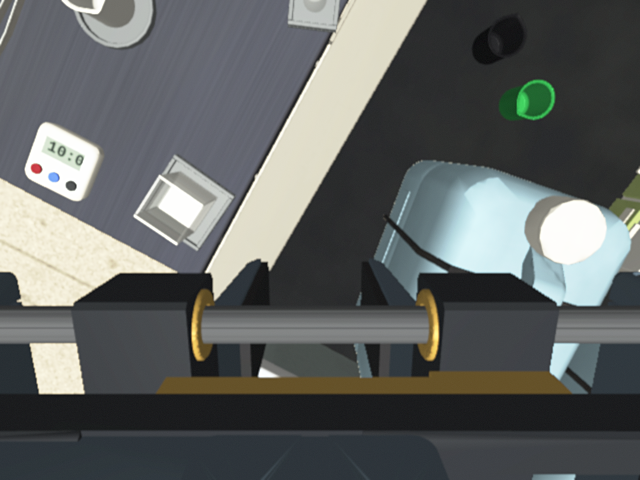

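In the top crop the black-capped vial (402,117) and white-capped vial (425,170) stand in separate bays. The beaker (215,298) is in the round tray, the cell (398,478) is in the square one, and the timer, log book and tweezers are unmoved. The wrist view shows the gripper clear of everything, so I'm handing in.

```bash
python3 -c "
from h import *
print(env.job_done())"
```

```text
the job is handed in; nothing more can be done
None
```

All four pieces are upright in their trays, with the timer, log book and tweezers left where they were, and the job was handed in at about 31 s; the hand-in call returned no verdict.

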